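# Pin a sample board onto the stall's sampler stand

## Task

Lay the dark sample board flat along the sampler stand, with its hanging eye over the round boss and its other end on the rest bar, then lock it there with the dark pin: take the pin from the rack and push it down through the board's eye and fully home into the bore of the boss, its collar down on the board. The boss stands anywhere along its groove, so feel for the bore through the eye; leave the other board and the other pins as they are.

Things in the scene. Friction and masses are not known exactly. Their poses are not given: they have to be found in the camera images.
- stand_mark (a point): Bore mark: middle of the bore's possible places, at boss-top height (62 mm), 70 mm along -x from the stand's centre; axes as the stand's. Boss: fixed, 80 mm diameter, 50 mm tall, central vertical 19 mm bore, 50 mm deep. It was set somewhere along the groove: the bore lies up to 14 mm from the mark towards stand +x or -x (0 in y), anew each time, not reported: feel for it.
- stand: Fixed sampler stand: medium-brown slab 250 (x) x 110 (y) x 12 mm with a pale round boss standing on a groove near its -x end and a rest bar near its +x end, both with level tops 62 mm above the table. Origin: centre of the underside. A board lying along its x, centred over this origin, rests on both, its eye centred over the bore mark.
- stand_rest (a point): Centre of the rest bar's top, 148 mm along the stand's +x from the bore mark; bar 30 mm along x, 90 mm across, same height as the boss (62 mm).
- dark_board_mid (a point): Centre (half-way up) of the dark wooden sample board, a flat plate 200 (x) x 50 (y) x 18 (z) mm, about 0.15 kg, lying flat loose on the table at the start. x runs along its length, the eye is at the -x end; z up.
- dark_board_eye (a point): Centre of the dark board's hanging eye, a through slot 46 mm long (x) and 24 mm wide (y), 70 mm from the board's centre along its -x, half-way up the thickness. The pin's collar does not pass it.
- dark_pin_mid (a point): Handle centre of the dark pin, upright in the rack. Pin 130 mm, 0.09 kg; from below: shaft 16 mm dia, 60 mm long (lowest 5 mm tapers to 13 mm dia), collar 46 mm dia x 8 mm, square handle 22 x 22 x 62 mm. Point is 31 mm above the collar, 31 below the top, 99 above the tip; z up the pin, x, y square to the flats. Fully home on the board it is 119 mm above the table.
- dark_pin_tip (a point): Lower end of the dark pin, on its axis; 99 mm below the handle's centre.
- rack: Fixed medium-brown wooden block 230 (x) x 70 (y) x 66 (z) mm with a row of three 20 mm holes 80 mm apart along its x (at -80, 0 and +80 mm); each holds a pin that hangs in it by its collar, which rests on the rack's top, with the shaft loose in the hole. Which pin is in which hole varies. Origin: centre of the underside.
- pale_board_mid (a point): Centre of the other, pale board, same size as the dark one, lying on the table. Leave it.
- pale_pin_mid (a point): Handle centre of the pale wooden pin in the rack, same shape as the dark pin. Leave it.
- red_pin_mid (a point): Handle centre of the red pin in the rack, same shape as the dark pin. Leave it.
There are look-alikes about, which are no part of the job. Leave any red look-alike of the part that bears dark_board_mid alone.

How it is judged:
By the outcome, as a careful person would: the job done as asked, in the order asked, and still so for the second after the job is handed in, with the robot touching nothing.
It also fails if it takes over 64 s, if anything falls off the work surface, if the arm or the gripper's body presses on something with over 40 N, if the wrist force passes 120 N, or if a joint passes its speed limit or range.

## Robot

A 6-joint arm with a two-finger parallel gripper is mounted at the origin on the work surface. World frame = base frame: x ahead of the robot, y to its left, z up, the work surface at z = 0. Lengths are in mm, angles in rad, forces in N, time in s.
With the tool pointing down it reaches from about 350 to 775 mm from the base axis. Payload 7.3 kg.
Tool frame: the origin (TCP) lies at the very end of the fingers, on their centre line; the grasp point (between the pads) lies grip_point_offset behind it (grip_point_offset is the distance from the TCP to the grasp point, in mm); x points along the fingers, z is the direction in which the jaws open and shut, and the axes are right-handed (so a half turn about x gives the same grasp; the last joint's range is limited). The gripper opens to 92 mm and grips with 3 to 60 N. Pads are 19 mm wide; open, the fingers measure 130 mm over their backs; the gripper's body (75 mm by 190 mm) begins 47 mm behind the grasp point.
Start: joints at [0.969, 0.342, 1.524, -0, 1.275, -0.146], TCP at [231.084, 471.429, 226.741] pointing down, gripper open.
Joint ranges: [-2.53, 2.53], [-0.77, 2.02], [0.04, 2.7], [-1, 4.14], [0.28, 2.66], [-3.11, 3.11]. Speed limits (rad/s): [2.57, 2.57, 3.14, 3.14, 3.14, 3.14].

## Interface

Orientations are given as [roll, pitch, yaw] about the fixed x, y, z axes, in that order (R = Rz(yaw) Ry(pitch) Rx(roll)).
In Python, from plant import * gives the robot as it stands.
- The arm moves only by the tool send_rows, never from a script. Its argument "series" is text: rows parted by semicolons, each of 5 numbers parted by spaces: the gripper's target within -1 to 1 (fully open at 1, half-way at 0, shut at -1), then the shift along the tool's x, y, z in units of 30 mm (1.0 is 30 mm), then the turn about the tool's x in units of 5 degrees (1.0 is 5 degrees). A call has 1 to 8 rows; each row is the pose to reach, as a shift and turn from the pose commanded when the call began, along the tool's axes at that moment; what a row does not reach only later rows make up. A row lasts 1/8 s, in which the tool goes at most 62.5 mm and 10.7 degrees, less where a joint would pass 70% of its speed; a pose out of reach is approached as far as the arm can. A call with a gripper value outside its range is refused whole. The fingers move at their own pace and stop on an object; the grip force is fixed at half the most. Time passes only in rows, so rows that repeat a pose let the fingers close. It gives the time, the measured TCP pose, the force and the opening at its end, in the units of the state.
- get_obs(): the state, without advancing time (a new reading comes with each control period).
- capture(name): name is "scene" or "top" or "wrist"; returns a dict with "pixels" (400x640x3 uint8, red, green, blue), "mtx" (3x3 intrinsics, pixels), "k1" (the pictures are not rectified: a ray, as slopes to the right and down, at radius r is drawn at 1 + k1 r^2 times it, then the intrinsics apply), "R" (3x3) and "t" (3): a world point X has camera coordinates R X + t. Camera axes: x right, y down, z forward; pixel columns grow to the right and rows downward; lengths in mm; the calibration is good to about 2 mm. A picture is of the moment at which its call begins. There is no depth.
- close_job(): hands the job in, once; it reports no verdict.
Trained networks look in a picture, given as the dict that the camera call returned (one of the last four; its "shot" number tells which), for a name from the list of things; names that differ only in an ending like _2 or _b are one class to them, and where a whole thing is asked for, a point or a joint stands for the part that bears it (a point fixed in the world has none). Each returns a list of dicts, best first, with "score" (0 to 1); they miss things now and then, are a little off and sometimes report something else, mostly with a low value. They report only what shows in the picture. A call takes as long as a camera call. They do not tell look-alikes from the thing itself.
- cut_out(picture, thing): "pixels" (400x640 bool, what is visible of it).
- place_of(picture, thing): "point" ([x, y, z] in mm, in world coordinates, good to about 4 mm: a listed point, or the origin of a listed thing).
The state is a dict: "time": time; "joint_positions": joint angles; "dq": joint speeds; "tau": joint torques, N m; "tool_pos": TCP position; "tcp_rot": TCP orientation; "contact_force": force on the tool from outside, world axes, zero at the start; "moment": the same for the moment, N m; "grip_width": finger opening in mm.
Only numpy, scipy, OpenCV 4.12 (cv2) and the standard library are available. Lean on these libraries where they do the work, as an engineer would, in place of code of your own. Each camera call takes 0.05 s, during which the arm holds its last target.

## Working session

There is one attempt and no reset: what is moved stays moved. The work goes in short steps, Python scripts to look and compute and a tool call to move; the robot and the scene stay as the last step left them, time stands still between calls to the robot, and variables do not carry over. Pictures are saved under pics/ and viewed, and the job is handed in when it is done.

Besides the shell and the picture viewer there is one more tool, called after "Request:" in YAML: its name, and indented under it one key for each argument. send_rows: Moves the arm, as the interface text tells. Its arguments: {"type":"object","properties":{"series":{"type":"string"}},"required":["series"]}

```bash
ls; mkdir -p pics
cat > h.py <<'E'
from plant import *
import numpy as np, cv2
def save(c,n,crop=None,s=1):
    p=c["pixels"]
    if crop: x0,y0,x1,y1=crop; p=p[y0:y1,x0:x1]
    p=cv2.resize(p,None,fx=s,fy=s,interpolation=cv2.INTER_CUBIC)
    cv2.imwrite("pics/"+n+".png",p[:,:,::-1])
def proj(c,X):
    X=np.atleast_2d(np.array(X,float)); q=X@np.array(c["R"]).T+np.array(c["t"])
    s=q[:,:2]/q[:,2:]; r2=(s**2).sum(1,keepdims=True); s=s*(1+c["k1"]*r2)
    m=np.array(c["mtx"]); return np.c_[s[:,0]*m[0,0]+m[0,2], s[:,1]*m[1,1]+m[1,2]]
def unproj(c,uv,z):
    m=np.array(c["mtx"]); uv=np.atleast_2d(np.array(uv,float))
    d=np.c_[(uv[:,0]-m[0,2])/m[0,0],(uv[:,1]-m[1,2])/m[1,1]]; s=d.copy()
    for _ in range(20): s=d/(1+c["k1"]*(s**2).sum(1,keepdims=True))
    R=np.array(c["R"]);t=np.array(c["t"]); o=-R.T@t
    ray=np.c_[s,np.ones(len(s))]@R
    return o+ray*((z-o[2])/ray[:,2])[:,None]
E
python3 - <<'E'
from h import *
a=capture("scene");b=capture("top")
save(a,"s1");save(b,"t1")
for c in (a,b):
  print("--")
  for n in ["stand_mark","stand","stand_rest","dark_board_mid","dark_board_eye","dark_pin_mid","dark_pin_tip","rack","pale_board_mid","pale_pin_mid","red_pin_mid"]:
    r=place_of(c,n); print(n,[(np.round(x["point"]).tolist(),round(x["score"],2),np.round(proj(c,x["point"])[0]).tolist()) for x in r[:4]])
o=get_obs();print(o)
E
```

```text
pics
--
stand_mark [([488.0, 52.0, 67.0], 0.98, [328.0, 224.0])]
stand [([555.0, 70.0, 2.0], 0.65, [314.0, 262.0])]
stand_rest [([633.0, 82.0, 64.0], 0.75, [291.0, 281.0]), ([485.0, 51.0, 62.0], 0.38, [328.0, 224.0])]
dark_board_mid [([528.0, -287.0, 10.0], 0.63, [219.0, 166.0]), ([295.0, -357.0, 6.0], 0.6, [267.0, 104.0])]
dark_board_eye [([459.0, -289.0, 13.0], 0.98, [239.0, 149.0]), ([302.0, -423.0, 4.0], 0.92, [249.0, 95.0])]
dark_pin_mid [([581.0, 326.0, 107.0], 0.57, [407.0, 339.0])]
dark_pin_tip []
rack [([501.0, 315.0, -2.0], 0.85, [416.0, 317.0])]
pale_board_mid [([497.0, -131.0, 5.0], 0.91, [270.0, 194.0])]
pale_pin_mid [([505.0, 316.0, 106.0], 0.63, [427.0, 305.0])]
red_pin_mid [([422.0, 302.0, 101.0], 0.69, [444.0, 269.0])]
--
stand_mark [([489.0, 50.0, 64.0], 0.8, [298.0, 202.0])]
stand [([555.0, 66.0, 1.0], 0.57, [295.0, 185.0]), ([583.0, 329.0, 108.0], 0.43, [204.0, 168.0])]
stand_rest [([632.0, 89.0, 59.0], 0.58, [286.0, 157.0])]
dark_board_mid [([530.0, -282.0, 10.0], 0.87, [405.0, 193.0]), ([294.0, -358.0, 8.0], 0.74, [432.0, 269.0])]
dark_board_eye [([459.0, -280.0
[... 387 characters left out ...]
d [([423.0, 301.0, 103.0], 0.63, [211.0, 221.0])]
{'time': 1.2, 'joint_positions': array([ 9.69021852e-01,  3.41971887e-01,  1.52409173e+00,  1.89499343e-05,
        1.27541419e+00, -1.45994915e-01]), 'dq': array([-0.00106446,  0.00062816,  0.00086495, -0.00033306, -0.00121633,
        0.0001061 ]), 'tau': array([ 2.33652274e-03, -4.31133163e+01, -2.44491041e+01,  7.18305213e-02,
        4.81009972e-02,  3.74430897e-05]), 'tool_pos': array([231.06857552, 471.43647379, 226.75800185]), 'tcp_rot': array([0.01057972, 1.57068006, 1.12559097]), 'contact_force': array([-0.45426262,  0.01500946, -1.21381963]), 'moment': array([-0.02176732,  0.03357268,  0.03809998]), 'grip_width': 91.79891785007851}
```

View pics/s1.png

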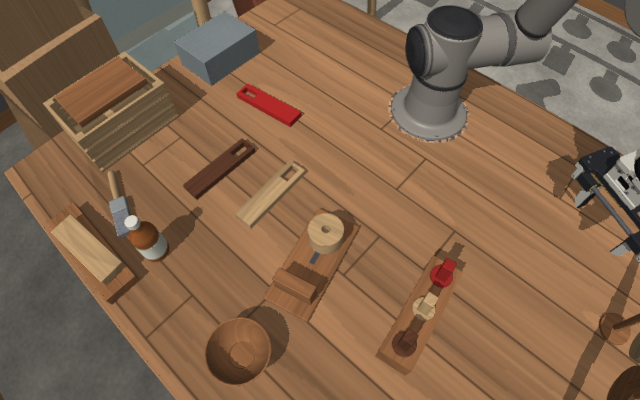

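View pics/t1.png

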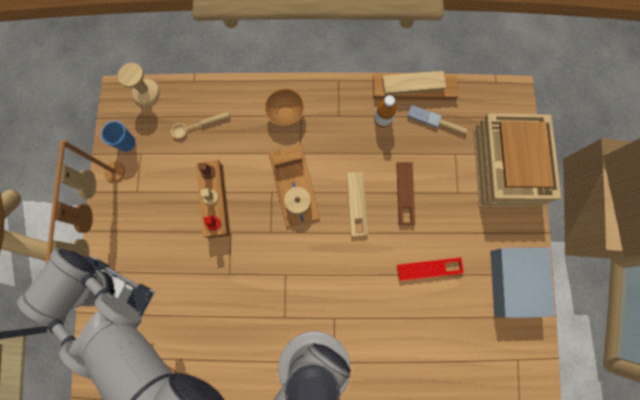

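Run:
```python
from h import *
import plant
print([n for n in dir(plant) if n[0]!='_'], plant.__dict__.get("grip_point_offset"))
a=capture("scene");b=capture("top")
import pickle; pickle.dump((a,b),open("ab.pkl","wb"))
p=[a["pixels"][120:220,160:320],a["pixels"][200:330,240:400],a["pixels"][240:380,360:520]]
for i,q in enumerate(p): cv2.imwrite(f"pics/c{i}.png",cv2.resize(q,None,fx=4,fy=4,interpolation=cv2.INTER_CUBIC)[:,:,::-1])
save(b,"c3",(180,130,440,250),3)
for c in (a,b):
  print("cam",-np.array(c["R"]).T@c["t"],c["mtx"][0][0],c["k1"])
  for n in ["dark_board_mid","stand","rack"]:
    r=cut_out(c,n)
    for x in r[:3]:
      m=x["pixels"]; ys,xs=np.nonzero(m); print(n,round(x["score"],2),len(xs),xs.mean(),ys.mean())
o=get_obs()
from scipy.spatial.transform import Rotation as Ro
print(Ro.from_euler("xyz",o["tcp_rot"]).as_matrix().round(3))
```

```text
['Unreachable', 'capture', 'close_job', 'cut_out', 'get_obs', 'grip_point_offset', 'place_of'] 18.8
cam [786.74782524 318.93857648 846.82290374] 401.4669771004832 -0.09220455812793964
dark_board_mid 0.87 1471 217.4398368456832 169.57579877634262
dark_board_mid 0.67 1164 270.1245704467354 105.55584192439862
stand 0.97 3949 306.45809065586224 274.7591795391238
rack 0.64 2834 416.83239237826393 319.712773465067
cam [ 245.25128526  -19.85341371 1317.55577517] 426.1340490092735 -0.0987450467827251
dark_board_mid 0.92 1016 427.53740157480314 268.78248031496065
dark_board_mid 0.83 945 405.3534391534391 191.78518518518518
stand 0.74 2100 293.0838095238095 181.35190476190476
stand 0.74 217 206.63594470046084 170.5852534562212
rack 0.69 1491 214.16566063044937 200.14218645204562
[[ 0.    -0.898  0.44 ]
 [ 0.     0.44   0.898]
 [-1.    -0.     0.   ]]
```

View pics/c0.png

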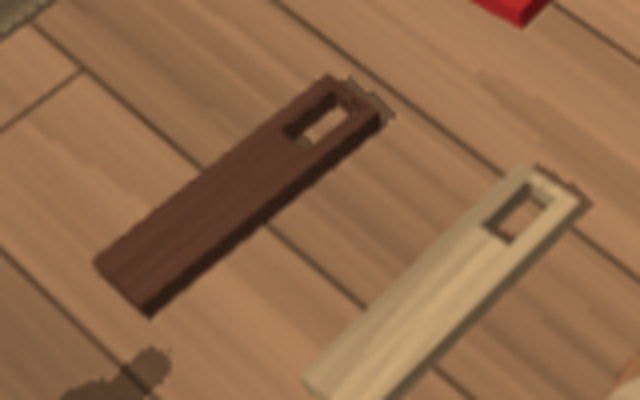

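View pics/c1.png

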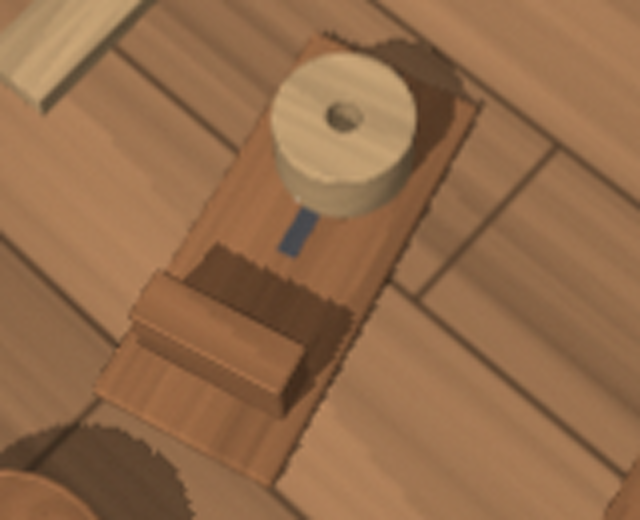

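View pics/c2.png

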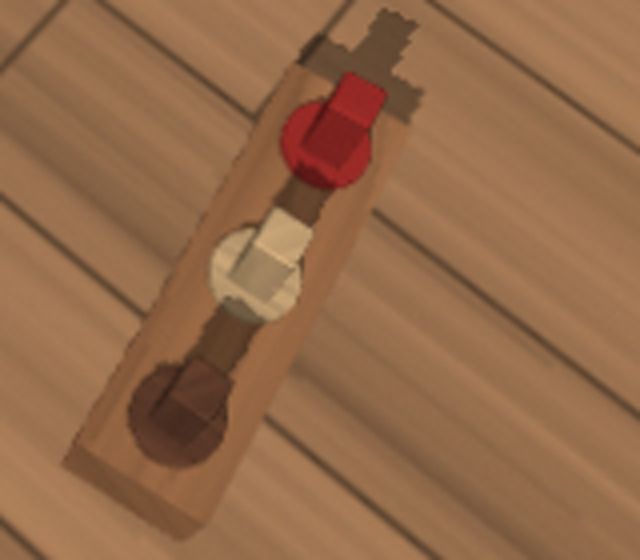

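View pics/c3.png

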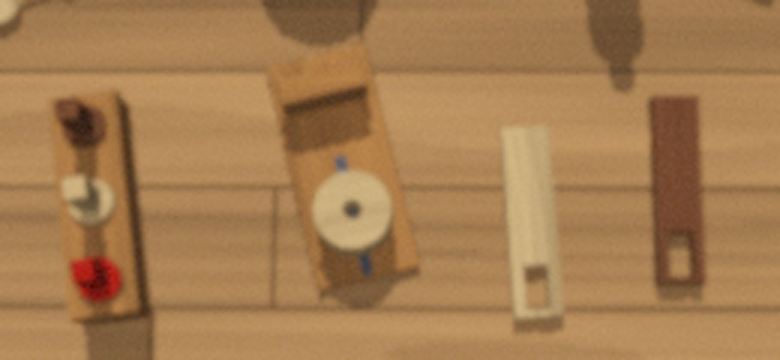

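Run:
```python
from h import *
import pickle
from scipy.optimize import least_squares
a,b=pickle.load(open("ab.pkl","rb"))
S=lambda L,o,s:np.array([[u/s+o[0]-0.4,v/s+o[1]-0.4] for u,v in L])
A0=lambda L:S(L,(160,120),4);A1=lambda L:S(L,(240,200),4);A2=lambda L:S(L,(360,240),4);B=lambda L:S(L,(180,130),3)
def show(n,c,px,z):
    q=unproj(c,px,z)[:,:2]; print(n,q.round(1).tolist())
    return q
q=show("board scene",a,A0([(330,75),(382,122),(150,305),(95,263)]),18)
def info(q): # order: -x end 2, +x end 2
    d=(q[2]+q[3]-q[0]-q[1])/2; print("  centre",q.mean(0).round(1),"len",np.hypot(*d).round(1),"wid",np.hypot(*(q[0]-q[1])).round(1),np.hypot(*(q[2]-q[3])).round(1),"yaw",np.degrees(np.arctan2(d[1],d[0])).round(2))
info(q)
q=show("board top",b,B([(656,283),(703,285),(698,97),(651,97)]),18);info(q)
q=show("stand scene",a,A1([(320,33),(480,103),(272,485),(98,390)]),12);info(q)
q=show("stand top",b,B([(318,295),(418,268)]),12)
show("bar top z62 scene",a,A1([(163,270),(306,350),(283,393),(130,315)]),62)
show("bore scene",a,A1([(345,116)]),62); show("boss",a,A1([(344,121)]),62)
show("bore top",b,B([(352,209)]),62); show("boss top",b,B([(352,211)]),62)
q=show("rack scene",a,A2([(300,63),(412,122),(207,520),(80,447)]),66);info(q)
show("rack top",b,B([(72,321),(145,315),(120,92),(52,98)]),66)
show("dark collar scene",a,A2([(179,414)]),74);show("dark collar top",b,B([(82,124)]),74)
show("handle top corners scene", a,A2([(195,358),(232,375),(207,418),(165,397)]),136)
show("red collar",a,A2([(327,144)]),74)
show("pale collar",a,A2([(256,274)]),74)
```

```text
board scene [[431.3, -306.0], [434.9, -250.6], [625.8, -254.0], [630.0, -304.5]]
  centre [ 530.5 -278.8] len 194.8 wid 55.5 50.7 yaw -0.29
board top [[430.2, -256.3], [428.2, -304.8], [628.9, -307.5], [628.6, -257.5]]
  centre [ 528.9 -281.5] len 199.6 wid 48.6 50.1 yaw -0.57
stand scene [[447.3, -10.8], [419.5, 90.1], [661.7, 152.3], [687.7, 49.1]]
  centre [554.1  70.2] len 248.9 wid 104.7 106.3 yaw 14.2
stand top [[417.3, 91.1], [445.9, -11.7]]
bar top z62 scene [[626.4, 44.0], [608.1, 128.2], [632.1, 134.8], [655.2, 48.9]]
bore scene [[496.8, 54.2]]
boss [[499.5, 55.8]]
bore top [[497.7, 54.4]]
boss top [[495.7, 54.4]]
rack scene [[392.2, 267.5], [380.6, 330.1], [608.2, 366.4], [621.4, 302.1]]
  centre [500.6 316.5] len 231.1 wid 63.7 65.6 yaw 8.81
rack top [[382.6, 330.8], [389.2, 257.8], [618.6, 294.6], [612.3, 365.3]]
dark collar scene [[580.6, 327.5]]
dark collar top [[582.4, 329.9]]
handle top corners scene [[573.4, 317.6], [568.6, 334.2], [590.5, 336.9], [595.4, 318.0]]
red collar [[423.8, 303.7]]
pale collar [[502.4, 315.5]]
```

```bash
cat >> h.py <<'E'
from scipy.spatial.transform import Rotation as Ro
def plan(p,zyaw,ref=None):
    o=get_obs(); Rm=Ro.from_euler("xyz",o["tcp_rot"]).as_matrix()
    d=Rm.T@(np.array(p,float)-o["tool_pos"])/30
    cur=np.degrees(np.arctan2(Rm[1,2],Rm[0,2])); t=-((zyaw-cur+90)%180-90)/5
    print("t",o["time"],"pos",o["tool_pos"].round(2),"jaw",cur.round(2),"F",o["contact_force"].round(2),"M",o["moment"].round(2),"w",round(o["grip_width"],1),"q6",o["joint_positions"][5].round(2))
    print("shift units",d.round(3),"dist",(np.linalg.norm(d)*30).round(1),"turn units",round(t,3))
E
python3 -c "
from h import *
plan([529.5,-281,150],89.5)"
```

```text
t 1.6 pos [231.07 471.42 226.74] jaw 63.88 F [-0.06  0.19  0.33] M [ 0.02  0.05 -0.01] w 91.4 q6 -0.15
shift units [  2.557 -19.972 -18.142] dist 813.1 turn units -5.123
```

Request:
send_rows:
  series: "1 0 -10 -9.1 -2.5;1 0 -10 -9.1 -2.5;1 0 -10 -9.1 -2.5;1 0 -10 -9.1 -2.5;1 0 -10 -9.1 -2.5;1 0 -10 -9.1 -2.5;1 0 -10 -9.1 -2.5;1 0 -10 -9.1 -2.5"

```text
time: 2.6
tool_pos: [381.0, 92.5, 226.8]
tcp_rot: [-1.507, 1.57, -0.178]
contact_force: [0.5, -0.4, -0.2]
grip_width: 91.7
```

```bash
python3 -c "
from h import *
plan([529.5,-281,150],89.5)"
```

```text
t 2.6 pos [381.03  92.47 226.83] jaw 76.13 F [ 0.48 -0.44 -0.22] M [ 0.04 -0.02 -0.04] w 91.7 q6 -1.29
shift units [  2.565  -7.787 -10.9  ] dist 409.2 turn units -2.673
```

Request:
send_rows:
  series: "1 0 -7.8 -10.9 -2.67;1 0 -7.8 -10.9 -2.67;1 0 -7.8 -10.9 -2.67;1 0 -7.8 -10.9 -2.67;1 1 -7.8 -10.9 -2.67;1 1 -7.8 -10.9 -2.67;1 1 -7.8 -10.9 -2.67;1 1 -7.8 -10.9 -2.67"

```text
time: 3.6
tool_pos: [531.3, -279.4, 195.0]
tcp_rot: [0.856, 1.569, 2.421]
contact_force: [-0.4, 0.5, -0.7]
grip_width: 91.7
```

```bash
python3 -c "
from h import *
plan([529.5,-281,150],89.5)
c=capture('wrist'); save(c,'w1'); pickle=__import__('pickle'); pickle.dump(c,open('w1.pkl','wb'))
print(proj(c,[[429.5,-306,18],[429.5,-256,18],[629.5,-306,18],[629.5,-256,18]]).round(1))"
```

```text
t 3.6 pos [ 531.28 -279.43  194.99] jaw 89.64 F [-0.35  0.48 -0.75] M [ 0.07  0.06 -0.01] w 91.7 q6 -2.18
shift units [ 1.5    0.057 -0.055] dist 45.1 turn units 0.028
[[290.8  84.6]
 [337.7  84.4]
 [295.7 253.7]
 [335.3 253.5]]
```

View pics/w1.png

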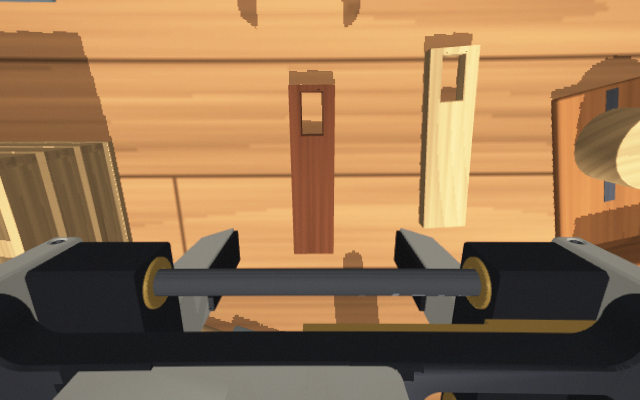

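Request:
send_rows:
  series: "1 2 0.06 -0.07 0;1 4 0.06 -0.07 0;1 5.5 0.06 -0.07 0;1 6.35 0.06 -0.07 0;1 6.35 0.06 -0.07 0;-1 6.35 0.06 -0.07 0;-1 6.35 0.06 -0.07 0;-1 6.35 0.06 -0.07 0"

```text
time: 4.65
tool_pos: [529.5, -281.0, 7.4]
tcp_rot: [-2.125, 1.569, -0.558]
contact_force: [0.1, 0.8, -0.4]
grip_width: 66.4
```

Request:
send_rows:
  series: "-1 0 0 0 0;-1 0 0 0 0;-1 0 0 0 0;-1 -0.3 0 0 0"

```text
time: 5.15
tool_pos: [528.2, -280.2, 14.6]
tcp_rot: [0.865, 1.568, 2.431]
contact_force: [-0.2, 0.0, -1.6]
grip_width: 49.5
```

```bash
python3 -c "
from h import *
plan([554.5,70,150],104.4)
c=capture('wrist'); save(c,'w2')"
```

```text
t 5.15 pos [ 528.22 -280.19   14.57] jaw 89.73 F [-0.18  0.05 -1.57] M [0.06 0.08 0.03] w 49.5 q6 -2.18
shift units [-4.497 -0.812 11.684] dist 376.4 turn units -2.935
```

View pics/w2.png

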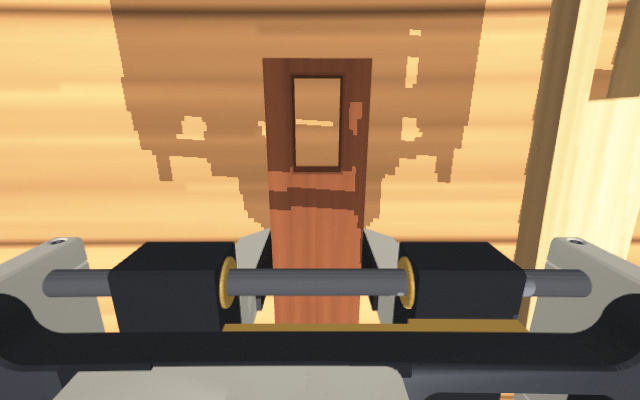

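Request:
send_rows:
  series: "-1 -2 0 0 0;-1 -4 0 0 0;-1 -4.5 0 0 0;-1 -4.5 0 0 0"

```text
time: 5.7
tool_pos: [529.0, -280.7, 150.7]
tcp_rot: [-2.042, 1.57, -0.476]
contact_force: [0.0, 0.9, -3.2]
grip_width: 49.6
```

```bash
python3 -c "
from h import *
plan([554.5,70,150],104.4)
c=capture('wrist'); save(c,'w3',None,1.25)
o=get_obs();z=o['tool_pos'][2]
import pickle; pickle.dump(c,open('w3.pkl','wb'))"
```

```text
t 5.7 pos [ 529.04 -280.69  150.71] jaw 89.74 F [ 0.    0.86 -3.2 ] M [0.09 0.04 0.04] w 49.6 q6 -2.18
shift units [ 0.018 -0.796 11.693] dist 351.6 turn units -2.932
```

View pics/w3.png

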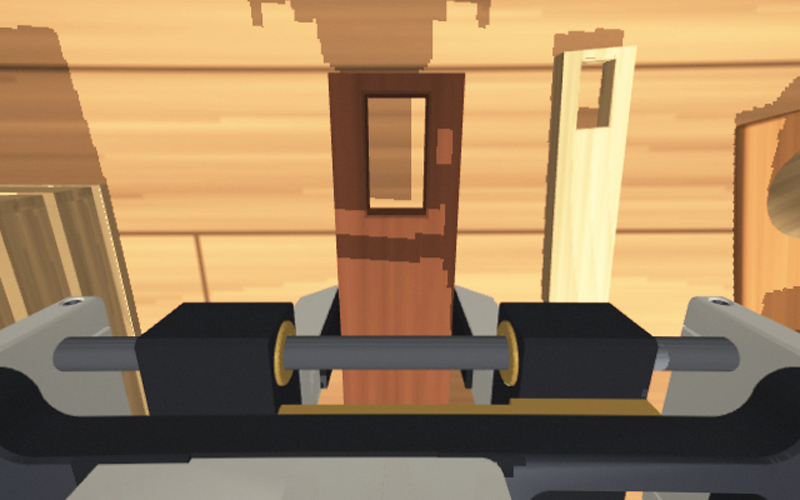

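```bash
python3 -c "
from h import *
import pickle; c=pickle.load(open('w3.pkl','rb'))
px=np.array([(366,95),(427,95),(427,213),(366,213),(329,72),(464,72),(341,300),(454,300)])/1.25
for z in (160,164,168): print(z,unproj(c,px,z)[:,:2].round(1).tolist(), unproj(c,px[:4],z)[:,:2].mean(0))
"
```

```text
160 [[436.8, -291.4], [436.9, -268.6], [481.9, -267.6], [481.8, -292.7], [428.9, -304.9], [429.1, -255.1], [521.0, -304.8], [521.1, -254.8]] [ 459.35737138 -280.07003952]
164 [[437.2, -291.1], [437.3, -268.9], [481.1, -267.9], [481.0, -292.4], [429.5, -304.2], [429.7, -255.8], [519.1, -304.1], [519.2, -255.5]] [ 459.12583274 -280.07574091]
168 [[437.5, -290.8], [437.6, -269.2], [480.2, -268.3], [480.2, -292.0], [430.1, -303.5], [430.3, -256.5], [517.2, -303.5], [517.3, -256.2]] [ 458.8942941 -280.0814423]
```

Request:
send_rows:
  series: "-1 0 -0.8 11.7 -2.93;-1 0 -0.8 11.7 -2.93;-1 0 -0.8 11.7 -2.93;-1 0 -0.8 11.7 -2.93;-1 0 -0.8 11.7 -2.93;-1 0 -0.8 11.7 -2.93;-1 0 -0.8 11.7 -2.93;-1 0 -0.8 11.7 -2.93"

```text
time: 6.75
tool_pos: [553.6, 69.8, 148.4]
tcp_rot: [1.399, 1.567, -3.062]
contact_force: [-0.3, -1.0, -0.9]
grip_width: 49.5
```

```bash
python3 -c "
from h import *
plan([554.5,70,75],104.4)
c=capture('wrist'); save(c,'w4',None,1.25)
b=capture('top'); save(b,'t4',(240,120,360,250),5)
a=capture('scene'); save(a,'s4',(200,150,400,330),4)
import pickle; pickle.dump((c,b,a),open('w4.pkl','wb'))"
```

```text
t 6.75 pos [553.61  69.77 148.37] jaw 104.41 F [-0.28 -0.95 -0.91] M [ 0.03  0.06 -0.  ] w 49.5 q6 -1.83
shift units [ 2.446e+00 -3.900e-02 -1.000e-03] dist 73.4 turn units 0.001
```

View pics/w4.png

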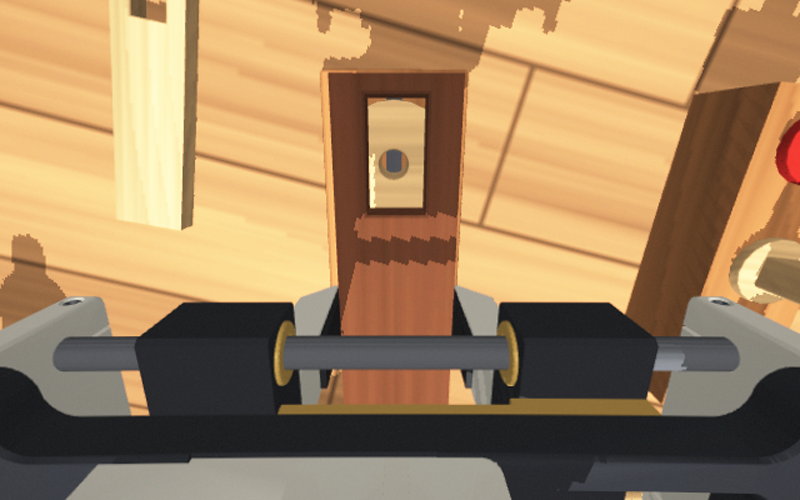

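View pics/s4.png

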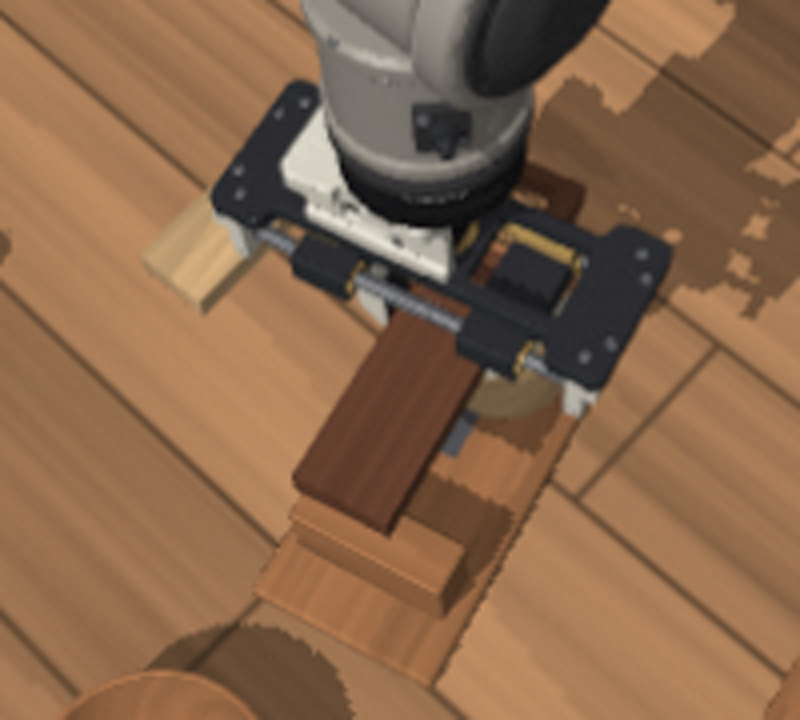

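```bash
python3 -c "
from h import *
import pickle; c,b,a=pickle.load(open('w4.pkl','rb'))
print('bore',unproj(c,[(393.5/1.25,164/1.25)],62))
e=unproj(c,np.array([(366,95),(427,95),(427,213),(366,213)])/1.25,160)[:,:2];print(e.round(1).tolist(),e.mean(0))
p=np.array([553.6,69.8]);u=np.array([np.cos(np.radians(14.4)),np.sin(np.radians(14.4))]);v=np.array([-u[1],u[0]])
for q in (e.mean(0),unproj(c,[(393.5/1.25,164/1.25)],62)[0,:2]): print((q-p)@u,(q-p)@v)
m=c['pixels'][70:180,250:380]; cv2.imwrite('pics/w4c.png',cv2.resize(m,None,fx=6,fy=5,interpolation=cv2.INTER_CUBIC)[:,:,::-1])
"
```

```text
bore [[495.86985489  53.63085617  62.        ]]
[[467.3, 36.3], [461.6, 58.2], [504.4, 70.3], [510.5, 46.4]] [485.95284498  52.80090214]
-69.74939897992228 0.3581234035639773
-59.93754900115957 -1.3042571698586036
```

View pics/w4c.png

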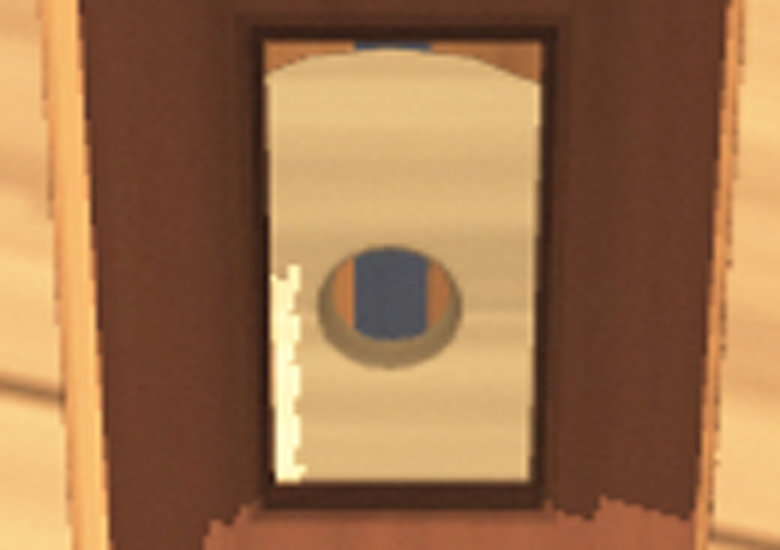

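Request:
send_rows:
  series: "-1 1 -0.07 -0.047 0;-1 2 -0.07 -0.047 0;-1 2.35 -0.07 -0.047 0;-1 2.35 -0.07 -0.047 0;-1 2.35 -0.07 -0.047 0"

```text
time: 7.52
tool_pos: [557.8, 69.1, 80.9]
tcp_rot: [-1.805, 1.569, 0.017]
contact_force: [-0.0, -0.0, -1.4]
grip_width: 49.9
```

```bash
python3 -c "
from h import *
plan([554.5,70,70],104.4)
c=capture('wrist'); save(c,'w5',None,1.25)
a=capture('scene'); save(a,'s5',(240,200,400,330),5)
"
```

```text
t 7.525 pos [557.78  69.07  80.87] jaw 104.37 F [-0.04 -0.04 -1.43] M [ 0.01  0.03 -0.04] w 49.9 q6 -1.83
shift units [0.362 0.099 0.057] dist 11.4 turn units -0.007
```

View pics/w5.png

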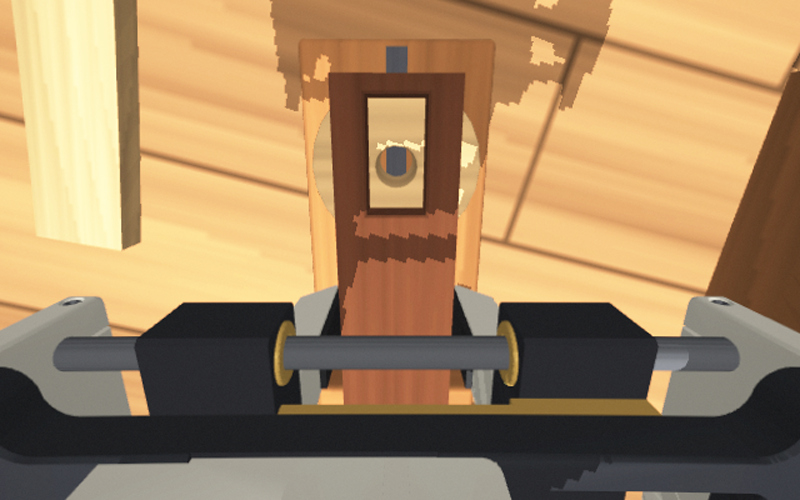

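View pics/s5.png

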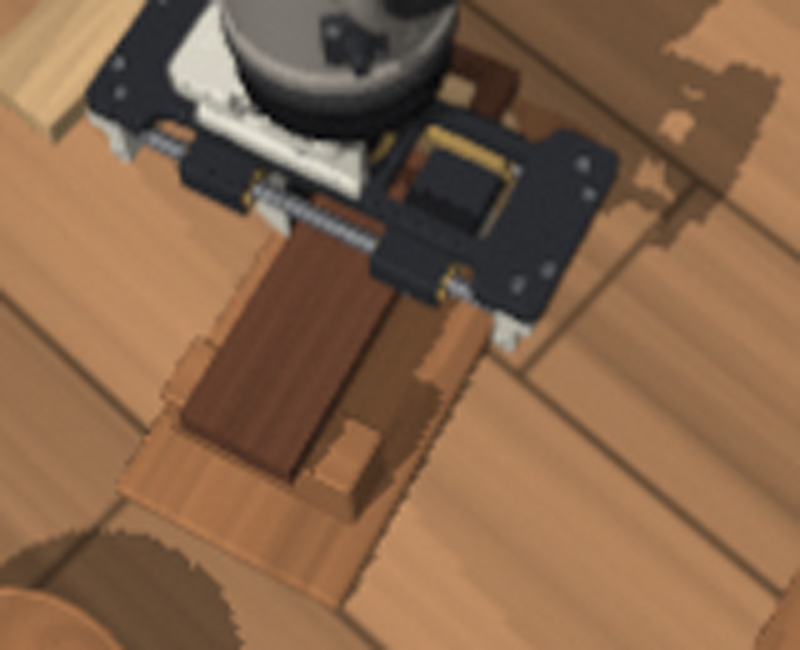

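Request:
send_rows:
  series: "-1 0 0.04 0 0;-1 0.07 0.04 0 0;-1 0.13 0.04 0 0;-1 0.2 0.04 0 0;-1 0.2 0.04 0 0;-1 0.2 0.04 0 0"

```text
time: 8.38
tool_pos: [555.8, 69.0, 73.7]
tcp_rot: [-0.196, 1.571, 1.626]
contact_force: [-0.7, 0.6, -0.1]
grip_width: 49.3
```

```bash
python3 -c "
from h import *
plan([554.5,70,70],104.4)
"
```

```text
t 8.375 pos [555.79  69.04  73.68] jaw 104.39 F [-0.7   0.55 -0.12] M [-0.02  0.02 -0.  ] w 49.3 q6 -1.84
shift units [0.123 0.034 0.042] dist 4.0 turn units -0.003
```

Request:
send_rows:
  series: "-1 0.05 0 0 0;-1 0.1 0 0 0;-1 0.1 0 0 0;-1 0.1 0 0 0"

```text
time: 8.88
tool_pos: [555.8, 69.0, 70.7]
tcp_rot: [-0.084, 1.571, 1.738]
contact_force: [-0.9, -0.7, -1.1]
grip_width: 49.8
```

Request:
send_rows:
  series: "-1 0.05 0 0 0;-1 0.05 0 0 0;-1 0.05 0 0 0"

```text
time: 9.25
tool_pos: [555.8, 69.0, 69.2]
tcp_rot: [-0.694, 1.571, 1.128]
contact_force: [-1.4, -0.1, -1.0]
grip_width: 49.8
```

Request:
send_rows:
  series: "-1 0.04 0 0 0;-1 0.04 0 0 0;-1 0.04 0 0 0"

```text
time: 9.62
tool_pos: [555.9, 69.0, 68.5]
tcp_rot: [-1.776, 1.57, 0.046]
contact_force: [-1.8, 0.6, 4.7]
grip_width: 49.6
```

Request:
send_rows:
  series: "-1 0.04 0 0 0;-1 0.04 0 0 0;-1 0.04 0 0 0"

```text
time: 10.0
tool_pos: [556.0, 69.0, 68.5]
tcp_rot: [-1.861, 1.57, -0.039]
contact_force: [-4.6, 0.1, 15.5]
grip_width: 49.6
```

Request:
send_rows:
  series: "-1 -0.04 0 0 0;-1 -0.04 0 0 0;1 -0.04 0 0 0;1 -0.04 0 0 0;1 -0.04 0 0 0;1 -1 0 0 0;1 -2.5 0 0 0;1 -4.5 0 0 0"

```text
time: 11.0
tool_pos: [554.9, 69.0, 201.9]
tcp_rot: [1.281, 1.568, 3.103]
contact_force: [1.0, -0.1, -0.5]
grip_width: 92.0
```

```bash
python3 -c "
from h import *
plan([582,329,200],98.8)
c=capture('wrist'); save(c,'w6',None,1.25)
a=capture('scene'); save(a,'s6',(240,200,400,330),5)
import pickle; pickle.dump((c,a),open('w6.pkl','wb'))
"
```

```text
t 11.0 pos [554.93  68.96 201.9 ] jaw 104.38 F [ 0.97 -0.07 -0.54] M [0.07 0.01 0.01] w 92.0 q6 -1.84
shift units [ 0.062 -3.027  8.172] dist 261.4 turn units 1.116
```

View pics/w6.png

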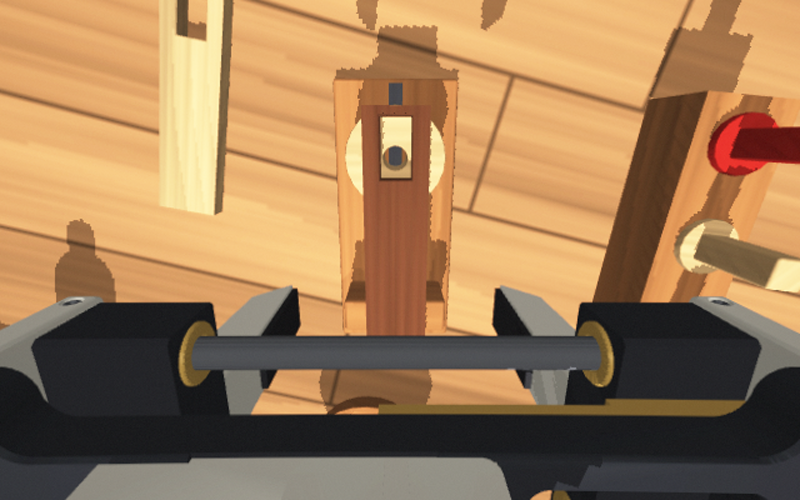

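View pics/s6.png

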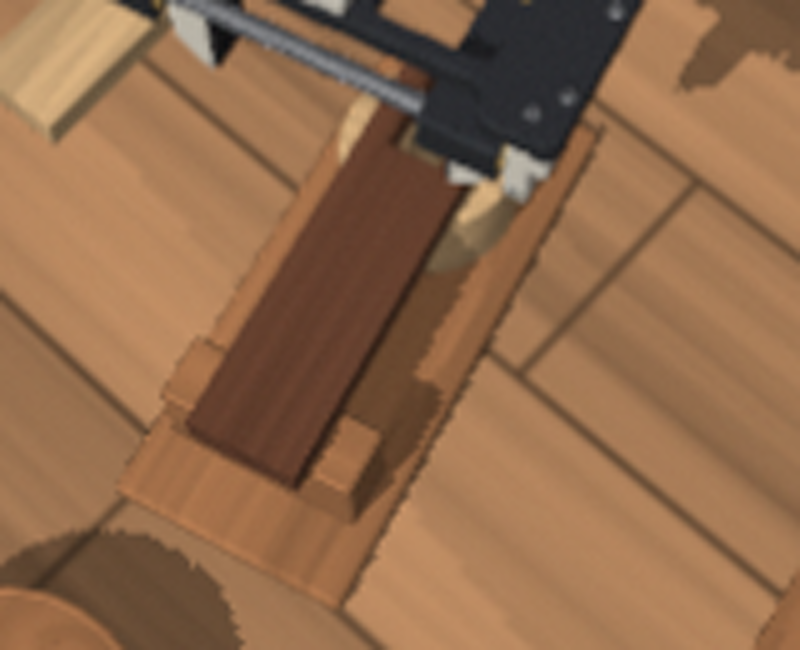

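```bash
python3 -c "
from h import *
import pickle; c,a=pickle.load(open('w6.pkl','rb'))
m=c['pixels'][85:150,290:345]; cv2.imwrite('pics/w6c.png',cv2.resize(m,None,fx=9,fy=9,interpolation=cv2.INTER_CUBIC)[:,:,::-1])
"
```

```text
(no output)
```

View pics/w6c.png

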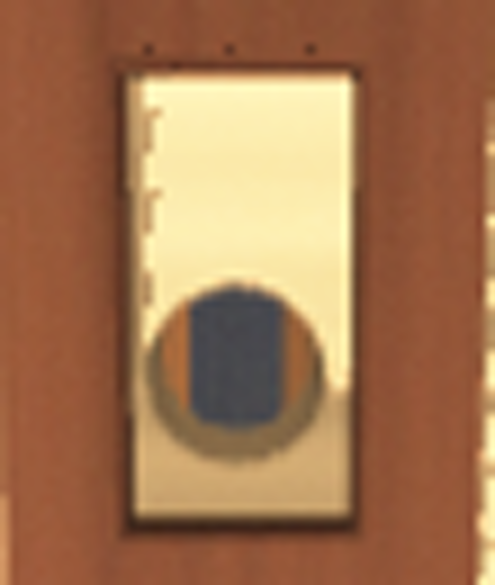

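Request:
send_rows:
  series: "1 0 -3 8.2 1.12;1 0 -3 8.2 1.12;1 0 -3 8.2 1.12;1 0 -3 8.2 1.12;1 0 -3 8.2 1.12;1 0 -3 8.2 1.12;1 0 -3 8.2 1.12"

```text
time: 11.98
tool_pos: [582.0, 328.0, 201.7]
tcp_rot: [2.468, 1.57, -2.093]
contact_force: [-0.2, 0.1, 0.8]
grip_width: 91.5
```

```bash
python3 -c "
from h import *
plan([582,329,98],98.8)
c=capture('wrist'); save(c,'w7',None,1.25)
a=capture('scene'); save(a,'s7',(340,220,500,380),4)
import pickle; pickle.dump((c,a),open('w7.pkl','wb'))
"
```

```text
t 11.975 pos [582.04 327.99 201.7 ] jaw 98.7 F [-0.2   0.1   0.83] M [ 0.   -0.    0.04] w 91.5 q6 -1.32
shift units [ 3.457 -0.005  0.035] dist 103.7 turn units -0.02
```

View pics/w7.png

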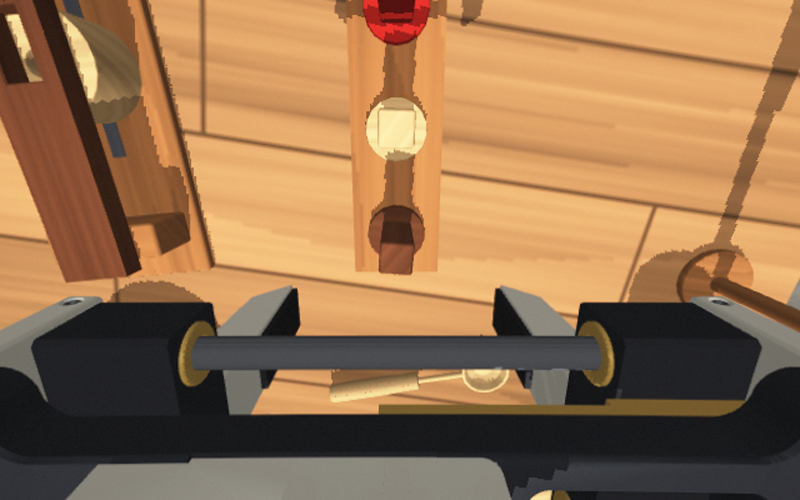

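View pics/s7.png

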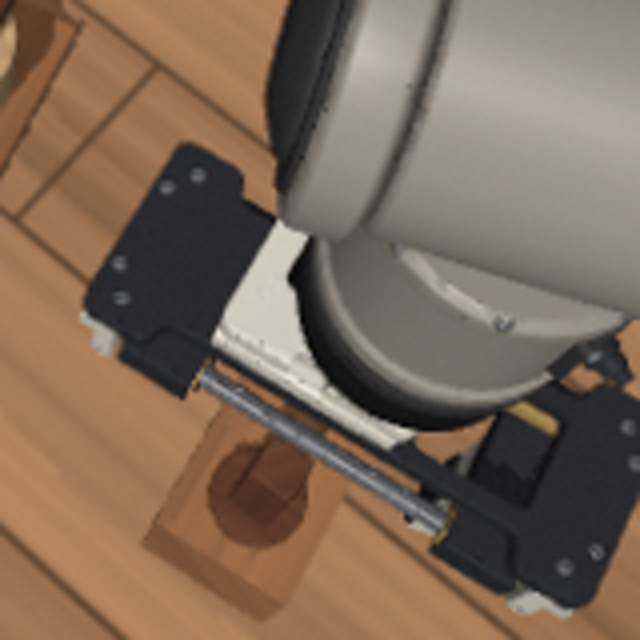

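```bash
python3 -c "
from h import *
import pickle; c,a=pickle.load(open('w6.pkl','rb'))
print('bore',unproj(c,[(290+236/9-.45,85+374/9-.45)],62))
print('eye',unproj(c,[(290+x/9-.45,85+y/9-.45) for x,y in [(128,70),(355,70),(355,525),(130,525)]],80).mean(0))
c,a=pickle.load(open('w7.pkl','rb'))
print('collar',unproj(c,[(396.5/1.25,235/1.25)],74),'handle',unproj(c,[(397/1.25,273/1.25),(380/1.25,273/1.25),(413/1.25,273/1.25)],136))
print('pale collar',unproj(c,[(396.5/1.25,128/1.25)],74))
m=c['pixels'][150:230,270:370]; cv2.imwrite('pics/w7c.png',cv2.resize(m,None,fx=7,fy=7,interpolation=cv2.INTER_CUBIC)[:,:,::-1])
"
```

```text
bore [[496.00318201  53.34308039  62.        ]]
eye [488.04307419  51.96371849  80.        ]
collar [[581.27633707 328.60307471  74.        ]] handle [[589.95344695 330.17026024 136.        ]
 [591.63701922 319.24128101 136.        ]
 [588.36761399 340.45561301 136.        ]]
pale collar [[500.25984531 316.07888502  74.        ]]
```

View pics/w7c.png

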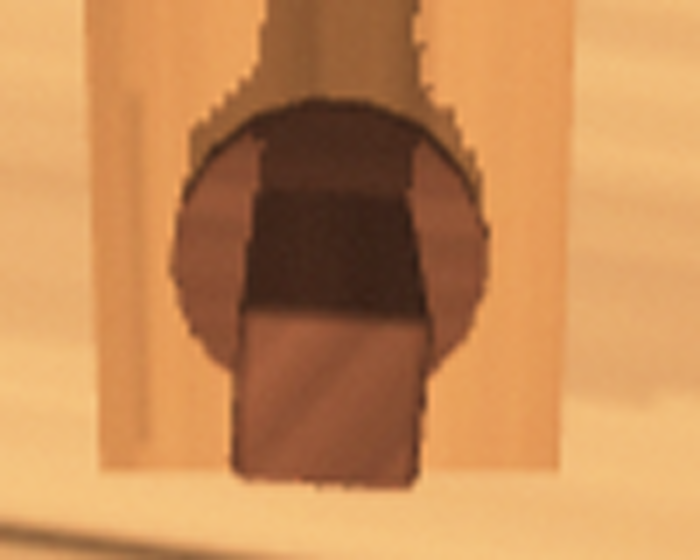

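Request:
send_rows:
  series: "1 1.5 0.03 0.03 0;1 3 0.03 0.03 0;1 3.7 0.03 0.03 0;1 3.7 0.03 0.03 0;1 3.7 0.03 0.03 0;-1 3.7 0.03 0.03 0;-1 3.7 0.03 0.03 0;-1 3.7 0.03 0.03 0"

```text
time: 13.08
tool_pos: [580.9, 330.5, 91.4]
tcp_rot: [-1.253, 1.57, 0.472]
contact_force: [0.4, -0.4, 0.1]
grip_width: 66.2
```

Request:
send_rows:
  series: "-1 0 0 0 0;-1 0 0 0 0;-1 0 0 0 0;-1 0 0 0 0;-1 0 0 0 0"

```text
time: 13.7
tool_pos: [580.9, 330.0, 90.8]
tcp_rot: [-3.1, 1.57, -1.376]
contact_force: [0.4, -1.5, -0.3]
grip_width: 22.2
```

```bash
python3 -c "
from h import *
plan([581,328.7,190],98.7)
c=capture('wrist'); save(c,'w8',None,1.25)
"
```

```text
t 13.7 pos [580.93 330.01  90.77] jaw 98.79 F [ 0.37 -1.54 -0.29] M [-0.22 -0.09 -0.04] w 22.2 q6 -1.32
shift units [-3.308  0.004 -0.046] dist 99.2 turn units 0.017
```

View pics/w8.png

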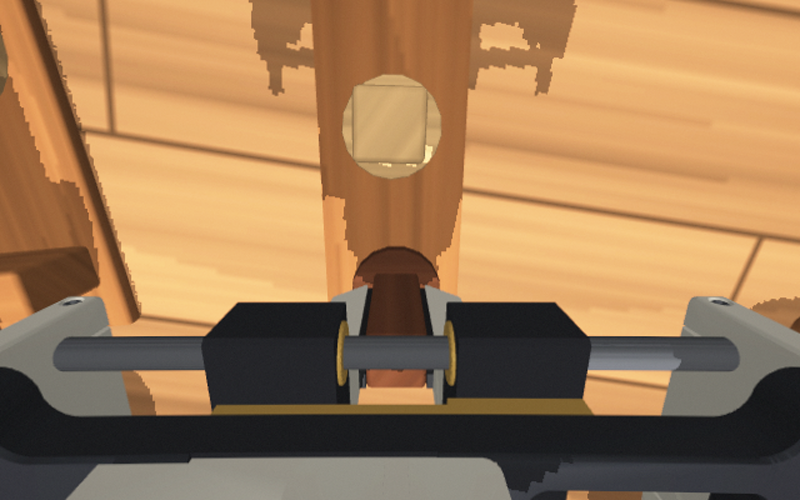

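Request:
send_rows:
  series: "-1 -0.3 0 0 0;-1 -1.3 0 0 0;-1 -2.5 0 0 0;-1 -3.6 0 0 0;-1 -3.6 0 0 0;-1 -3.6 0 0 0"

```text
time: 14.5
tool_pos: [580.2, 330.4, 198.0]
tcp_rot: [1.605, 1.569, -2.954]
contact_force: [-0.3, -0.2, -2.1]
grip_width: 21.6
```

```bash
python3 -c "
from h import *
plan([496.5,53.8,198],104.4)
c=capture('wrist'); save(c,'w9',None,1.25)
c=capture('scene'); save(c,'s9',(340,180,540,380),4)
"
```

```text
t 14.5 pos [580.23 330.36 197.97] jaw 98.79 F [-0.31 -0.17 -2.12] M [ 0.03 -0.03 -0.01] w 21.6 q6 -1.32
shift units [ 5.000e-03  4.167e+00 -8.684e+00] dist 289.0 turn units -1.122
```

View pics/w9.png

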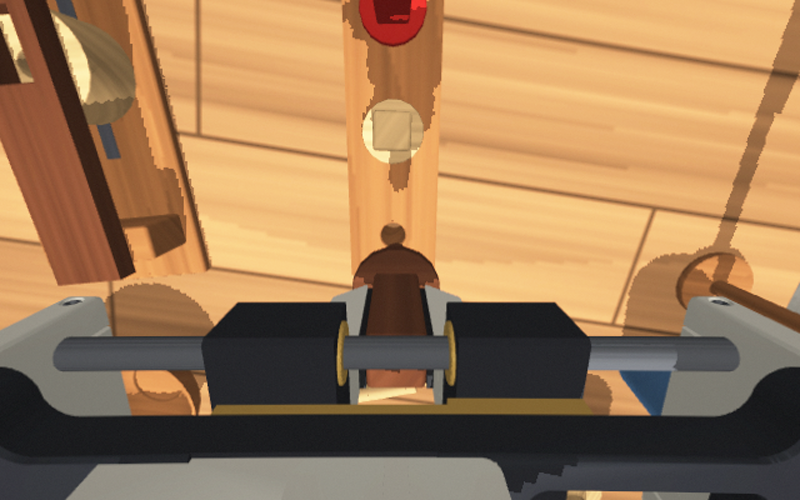

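View pics/s9.png

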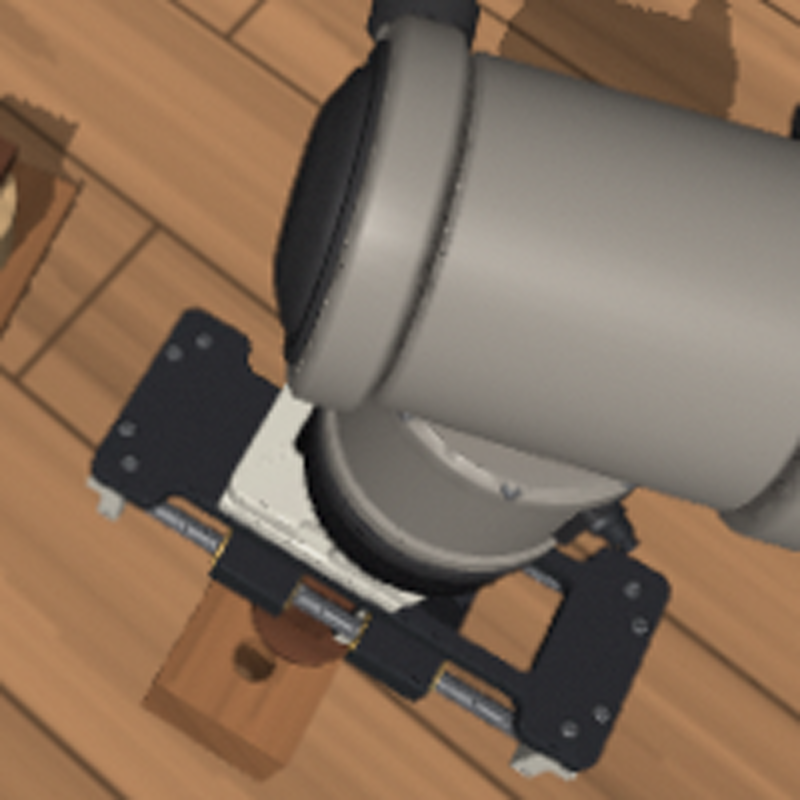

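```bash
python3 -c "
from h import *
c=capture('wrist');s=capture('scene')
o=get_obs();p=o['tool_pos'];u=np.array([np.cos(np.radians(8.8)),np.sin(np.radians(8.8)),0]);v=np.array([-u[1],u[0],0])
th=np.linspace(0,2*np.pi,361)
for du in (-2,0,2):
  C=p+du*u+np.array([0,0,-16.8]); ring=C+23*(np.cos(th)[:,None]*u+np.sin(th)[:,None]*v)
  q=proj(c,ring)*1.25; print(du,'top row',q[:,1].min(),'cols',q[:,0].min(),q[:,0].max())
  q=(proj(s,np.r_[ring,ring-[0,0,8]])-[340,180])*4; print('  scene rows max',q[:,1].max(),'cols',q[:,0].min(),q[:,0].max())
"
```

```text
-2 top row 246.70991906428767 cols 350.7296337987076 440.18294715920297
  scene rows max 662.0201718993651 cols 250.1566430864391 365.71228851548517
0 top row 250.54973693125604 cols 350.8599980882831 440.0485273324969
  scene rows max 666.2569819345181 cols 247.8552784868382 363.52900774385785
2 top row 254.36584975565975 cols 350.98943941173513 439.9150526408914
  scene rows max 670.5027759809611 cols 245.54793767729393 361.33969640049577
```

Request:
send_rows:
  series: "-1 0 4.13 -8.68 -1.12;-1 0 4.13 -8.68 -1.12;-1 0 4.13 -8.68 -1.12;-1 0 4.13 -8.68 -1.12;-1 0 4.13 -8.68 -1.12;-1 0 4.13 -8.68 -1.12;-1 0 4.13 -8.68 -1.12;-1 0 4.13 -8.68 -1.12"

```text
time: 15.7
tool_pos: [498.4, 55.2, 198.6]
tcp_rot: [0.293, 1.57, 2.116]
contact_force: [0.1, -0.2, -0.5]
grip_width: 21.8
```

```bash
python3 -c "
from h import *
plan([497.8,54.1,170],104.4)
c=capture('wrist'); save(c,'w10',None,1.25)
c=capture('scene'); save(c,'s10',(240,150,400,300),5)
c=capture('top'); save(c,'t10',(240,120,360,250),5)
"
```

```text
t 15.7 pos [498.35  55.19 198.57] jaw 104.47 F [ 0.08 -0.19 -0.54] M [0.05 0.   0.03] w 21.8 q6 -1.87
shift units [ 0.952  0.027 -0.031] dist 28.6 turn units 0.013
```

View pics/w10.png

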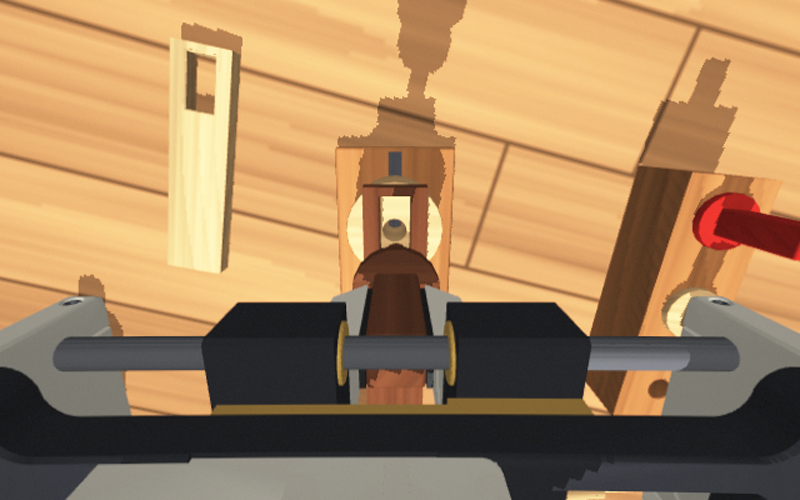

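View pics/s10.png

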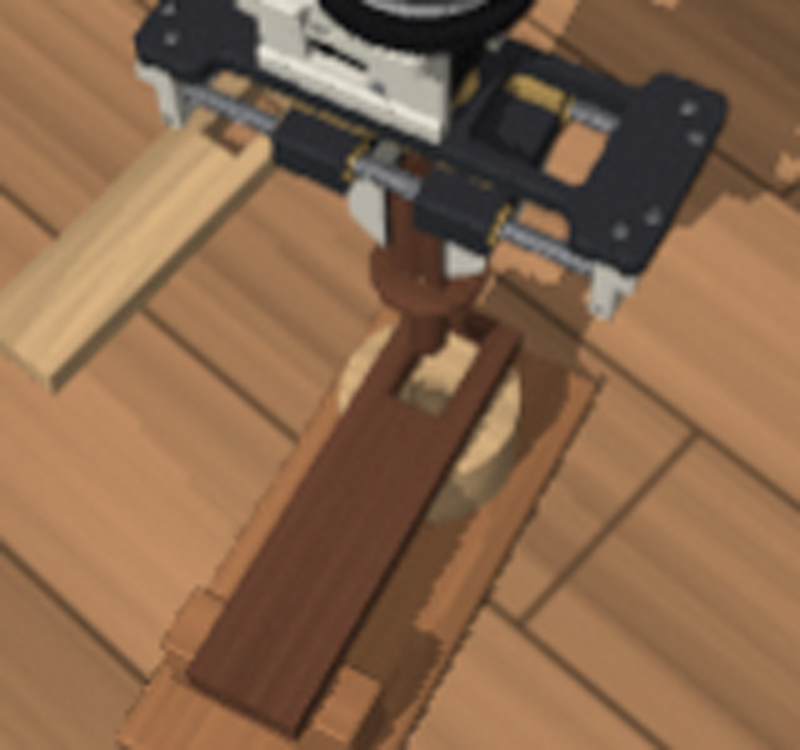

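```bash
python3 -c "
from h import *
c=capture('wrist');s=capture('scene')
m=s['pixels'][190:240,300:350]; save(s,'s11',(295,190,355,240),12)
m=c['pixels'][150:230,270:370]; save(c,'w11',(270,140,360,220),8)
p=get_obs()['tool_pos']
print(p,'tipaxis scene px12',(proj(s,[p+[0,0,-84.8],p+[0,0,-55]])-[295,190]+.45)*12)
import pickle; pickle.dump((c,s),open('w11.pkl','wb'))
"
```

```text
[498.18147416  54.70420741 198.66516544] tipaxis scene px12 [[371.71120515 340.54747625]
 [371.10376042 256.43293755]]
```

View pics/s11.png

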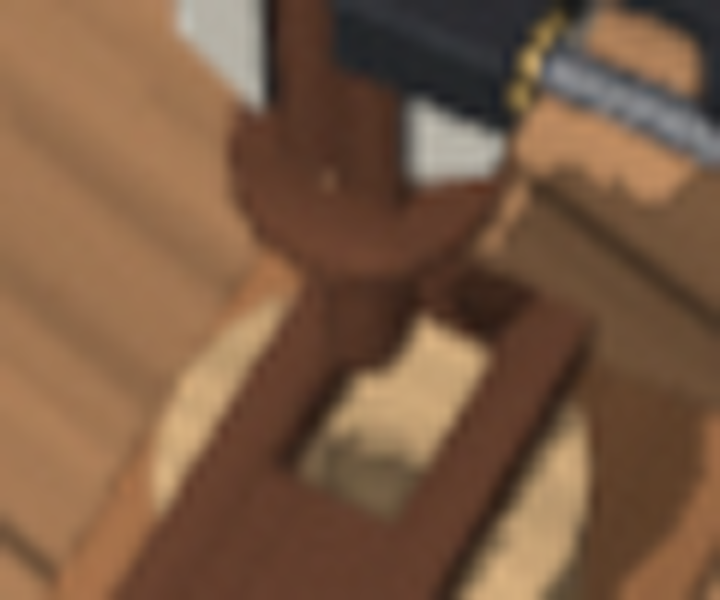

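View pics/w11.png

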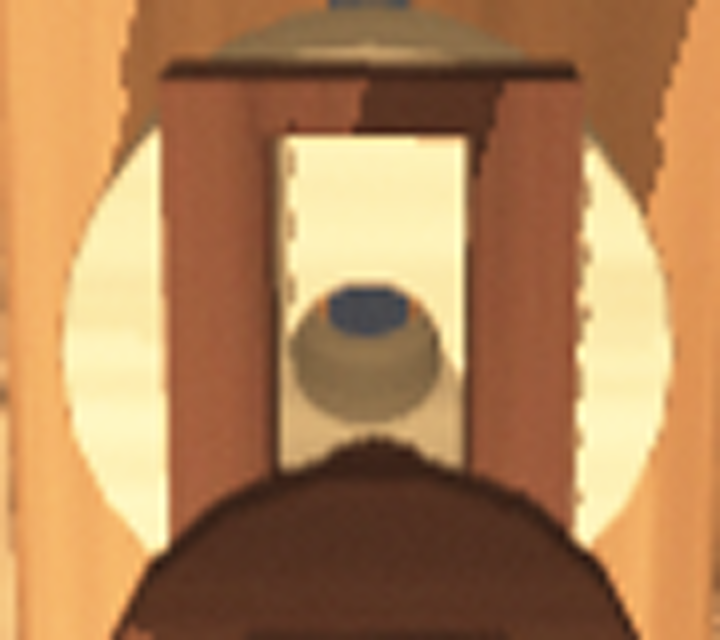

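```bash
python3 -c "
from h import *
import pickle; c,s=pickle.load(open('w11.pkl','rb'))
B=unproj(c,[(270+366/8-.45,140+353/8-.45)],62)[0]; print('bore',B)
p=np.array([498.18,54.70,198.66])
a=np.radians(14.47);u=np.array([np.cos(a),np.sin(a),0]);v=np.array([-u[1],u[0],0]);th=np.linspace(0,2*np.pi,361)
def ring(C,r): return C+r*(np.cos(th)[:,None]*u+np.sin(th)[:,None]*v)
for du in (-3,-2,-1,0,1):
  f=lambda q:((q-[270,140]+.45)*8)
  C=p+du*u; q=f(np.r_[proj(c,ring(C-[0,0,84.8],6.5)),proj(c,ring(C-[0,0,79.8],8))]); i=q[:,1].argmin()
  qc=f(proj(c,ring(C-[0,0,16.8+8],23)));j=qc[:,1].argmin();qd=f(proj(c,ring(C-[0,0,16.8],23)))
  g=lambda q:((q-[295,190]+.45)*12)
  qs=g(proj(s,ring(C-[0,0,84.8],6.5)));qt=g(proj(s,ring(C-[0,0,16.8+8],23)))
  print(du,'tip apex',q[i],'collar',qc[j],qd[:,1].min(),'scene tip lowest',qs[:,1].max(),qs[:,0].mean(),'collar',qt[:,1].max(),qt[:,0].min())
b=(B-p);print('bore rel u,v',b@u,b@v)
print('scene bore px',g(proj(s,[B])))
"
```

```text
bore [495.77685358  53.24605061  62.        ]
-3 tip apex [371.64467105 410.34003505] collar [370.74098757 416.05408403] 444.25227893498334 scene tip lowest 360.2636583516711 379.718090282608 collar 275.81109707334736 236.9611016204816
-2 tip apex [371.64112312 419.49684872] collar [370.73774021 427.94403164] 456.59658881503117 scene tip lowest 364.82928382627733 377.0321738676344 collar 280.6862890479355 234.01679488906973
-1 tip apex [371.63758095 428.63237288] collar [370.73449762 439.79809383] 468.9021673741207 scene tip lowest 369.3997174038335 374.3433880717845 collar 285.56707138153433 231.06915136326882
0 tip apex [371.63404452 437.74669667] collar [370.73125981 451.61646552] 481.1692331627638 scene tip lowest 373.97496359802074 371.6517300810264 collar 290.4534499259548 228.1175995757834
1 tip apex [371.63051381 446.83990867] collar [370.72802675 463.39934003] 493.39800290775463 scene tip lowest 378.55502691849085 368.95719708305 collar 295.3454305286849 225.16250159200888
bore rel u,v -2.6902180365001214 -0.8073465657612818
scene bore px [[375.59544651 461.49920866]]
```

Request:
send_rows:
  series: "-1 0.4 0.067 -0.033 0;-1 0.8 0.067 -0.033 0;-1 0.8 0.067 -0.033 0;-1 0.8 0.067 -0.033 0;-1 0.8 0.067 -0.033 0"

```text
time: 16.58
tool_pos: [496.7, 52.7, 175.1]
tcp_rot: [-1.735, 1.57, 0.087]
contact_force: [-0.2, -0.0, -1.2]
grip_width: 21.7
```

```bash
python3 -c "
from h import *
plan([496,54.1,150],104.4)
c=capture('wrist');s=capture('scene')
save(s,'s12',(295,190,355,240),12)
save(c,'w12',(270,140,360,220),8)
import pickle; pickle.dump((c,s),open('w12.pkl','wb'))
"
```

```text
t 16.575 pos [496.68  52.66 175.13] jaw 104.38 F [-0.15 -0.02 -1.2 ] M [0.06 0.04 0.01] w 21.7 q6 -1.87
shift units [0.838 0.011 0.052] dist 25.2 turn units -0.004
```

View pics/s12.png

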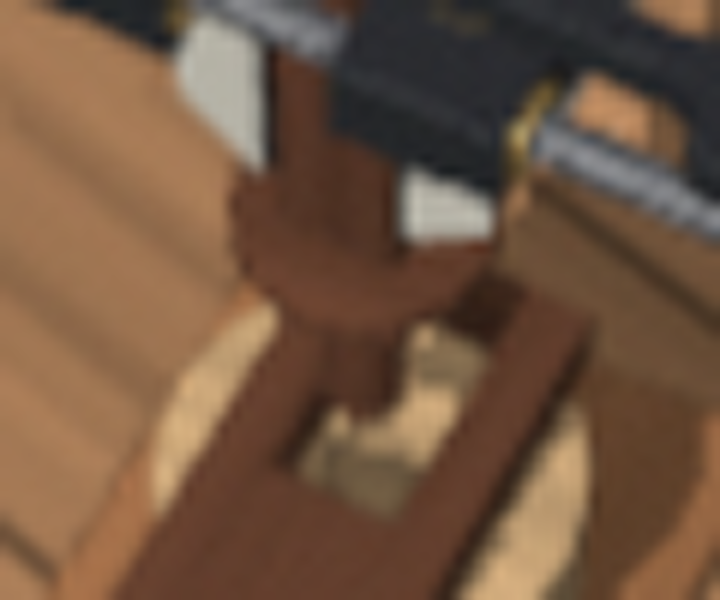

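View pics/w12.png

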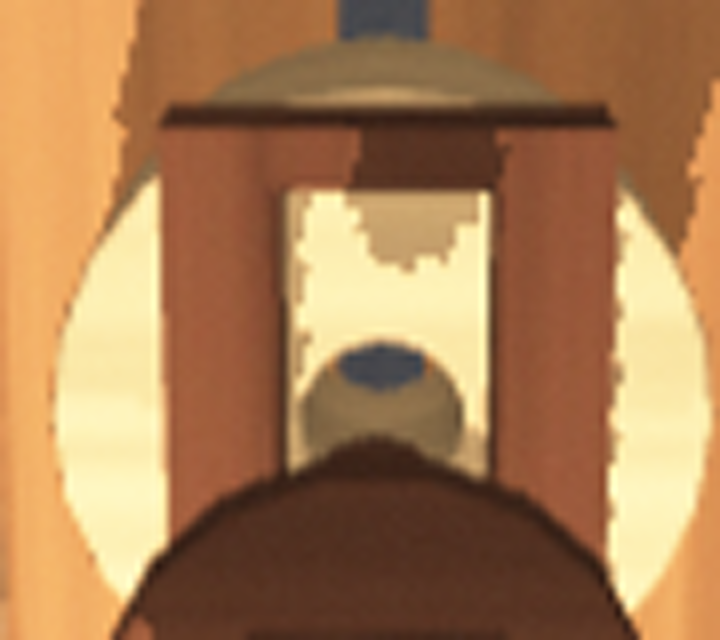

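```bash
python3 -c "
from h import *
import pickle; c,s=pickle.load(open('w12.pkl','rb'))
p=np.array([496.68,52.66,175.13])
a=np.radians(14.4);u=np.array([np.cos(a),np.sin(a),0]);v=np.array([-u[1],u[0],0]);th=np.linspace(0,2*np.pi,361)
f=lambda q:((q-[270,140]+.45)*8); g=lambda q:((q-[295,190]+.45)*12)
def ring(C,r): return C+r*(np.cos(th)[:,None]*u+np.sin(th)[:,None]*v)
for du in (-4,-3,-2,-1,0):
 for dv in (0,1):
  q=f(proj(c,ring(np.r_[p[:2],62]+du*u+dv*v,9.5))); print('bore at',du,dv,'top',q[:,1].min().round(1),'cols',q[:,0].min().round(1),q[:,0].max().round(1), 'scene',g(proj(s,ring(np.r_[p[:2],62]+du*u+dv*v,9.5)))[:,1].max().round(1))
for du in (-2,-1,0,1):
  C=p+du*u; q=f(np.r_[proj(c,ring(C-[0,0,84.8],6.5)),proj(c,ring(C-[0,0,79.8],8))]); qs=g(proj(s,ring(C-[0,0,84.8],6.5)))
  print('tip',du,q[:,1].min(),'scene',qs[:,1].max())
"
```

```text
bore at -4 0 top 313.6 cols 295.3 454.4 scene 492.3
bore at -4 1 top 313.6 cols 303.7 462.7 scene 494.6
bore at -3 0 top 321.9 cols 295.4 454.3 scene 496.7
bore at -3 1 top 321.9 cols 303.8 462.7 scene 499.0
bore at -2 0 top 330.1 cols 295.5 454.2 scene 501.1
bore at -2 1 top 330.1 cols 303.8 462.6 scene 503.4
bore at -1 0 top 338.3 cols 295.6 454.1 scene 505.5
bore at -1 1 top 338.3 cols 303.9 462.5 scene 507.8
bore at 0 0 top 346.4 cols 295.6 454.0 scene 509.9
bore at 0 1 top 346.4 cols 304.0 462.4 scene 512.2
tip -2 419.7482802619653 scene 414.6944831425645
tip -1 428.8792080179568 scene 419.1711541965805
tip 0 437.9888842487313 scene 423.65238869423246
tip 1 447.0773979068423 scene 428.138190706377
```

Request:
send_rows:
  series: "-1 0 0 0.014 0;-1 0.3 0 0.014 0;-1 0.6 0 0.014 0;-1 0.83 0 0.014 0;-1 0.83 0 0.014 0;-1 0.83 0 0.014 0"

```text
time: 17.42
tool_pos: [496.5, 53.1, 150.0]
tcp_rot: [-1.485, 1.571, 0.337]
contact_force: [-0.9, 0.2, -1.1]
grip_width: 21.7
```

Request:
send_rows:
  series: "-1 0.05 0 0 0;-1 0.1 0 0 0;-1 0.15 0 0 0;-1 0.15 0 0 0"

```text
time: 17.92
tool_pos: [496.3, 53.1, 145.3]
tcp_rot: [0.849, 1.571, 2.67]
contact_force: [0.0, 0.3, -0.9]
grip_width: 21.6
```

Request:
send_rows:
  series: "-1 0.05 0 0 0;-1 0.1 0 0 0;-1 0.15 0 0 0;-1 0.15 0 0 0"

```text
time: 18.42
tool_pos: [496.3, 53.1, 140.8]
tcp_rot: [0.987, 1.571, 2.809]
contact_force: [-0.6, -0.1, -0.5]
grip_width: 22.0
```

Request:
send_rows:
  series: "-1 0.05 0 0 0;-1 0.1 0 0 0;-1 0.1 0 0 0"

```text
time: 18.8
tool_pos: [496.2, 53.1, 137.8]
tcp_rot: [1.076, 1.57, 2.897]
contact_force: [-0.3, -0.2, -1.2]
grip_width: 21.9
```

Request:
send_rows:
  series: "-1 0.1 0 0 0;-1 0.2 0 0 0;-1 0.3 0 0 0;-1 0.4 0 0 0;-1 0.4 0 0 0"

```text
time: 19.42
tool_pos: [496.2, 53.1, 125.6]
tcp_rot: [1.147, 1.57, 2.969]
contact_force: [-0.4, 0.8, -1.1]
grip_width: 21.9
```

Request:
send_rows:
  series: "-1 0.1 0 0 0;-1 0.2 0 0 0;-1 0.3 0 0 0;-1 0.4 0 0 0;-1 0.4 0 0 0"

```text
time: 20.05
tool_pos: [496.2, 53.1, 113.6]
tcp_rot: [1.155, 1.57, 2.977]
contact_force: [0.8, -0.2, -0.8]
grip_width: 22.0
```

Request:
send_rows:
  series: "-1 0.1 0 0 0;-1 0.2 0 0 0;-1 0.2 0 0 0;-1 0.2 0 0 0"

```text
time: 20.55
tool_pos: [496.4, 53.1, 107.9]
tcp_rot: [-0.701, 1.571, 1.121]
contact_force: [0.4, -0.8, -0.6]
grip_width: 21.9
```

Request:
send_rows:
  series: "-1 0.05 0 0 0;-1 0.07 0 0 0;-1 0.07 0 0 0;-1 0.07 0 0 0"

```text
time: 21.05
tool_pos: [496.4, 53.1, 105.9]
tcp_rot: [-1.409, 1.571, 0.412]
contact_force: [-0.8, -0.3, -1.0]
grip_width: 22.0
```

Request:
send_rows:
  series: "-1 0.04 0 0 0;-1 0.04 0 0 0;-1 0.04 0 0 0"

```text
time: 21.42
tool_pos: [496.4, 53.1, 104.7]
tcp_rot: [-1.592, 1.571, 0.23]
contact_force: [0.5, -0.4, 0.8]
grip_width: 21.7
```

Request:
send_rows:
  series: "-1 0.04 0 0 0;-1 0.04 0 0 0;-1 0.04 0 0 0"

```text
time: 21.8
tool_pos: [496.5, 53.1, 104.7]
tcp_rot: [-1.82, 1.57, 0.002]
contact_force: [-3.4, -0.5, 9.9]
grip_width: 21.7
```

Request:
send_rows:
  series: "-1 0.04 0 0 0;-1 0.04 0 0 0;-1 0.04 0 0 0"

```text
time: 22.18
tool_pos: [496.6, 53.1, 104.6]
tcp_rot: [-1.88, 1.569, -0.059]
contact_force: [-6.6, -0.7, 22.1]
grip_width: 21.8
```

Request:
send_rows:
  series: "-1 -0.07 0 0 0;-1 -0.07 0 0 0;1 -0.07 0 0 0;1 -0.07 0 0 0;1 -0.07 0 0 0;1 -0.07 0 0 0;1 -2 0 0 0;1 -4 0 0 0"

```text
time: 23.18
tool_pos: [495.8, 53.1, 223.1]
tcp_rot: [1.222, 1.569, 3.044]
contact_force: [1.8, -0.9, -0.1]
grip_width: 77.1
```

Request:
send_rows:
  series: "1 -1 2 0 0;1 -1 4 0 0;1 -1 4 0 0"

```text
time: 23.55
tool_pos: [376.5, 23.1, 252.5]
tcp_rot: [1.366, 1.57, -3.097]
contact_force: [0.4, 0.6, -0.0]
grip_width: 91.9
```

```bash
python3 -c "
from h import *
plan([496,54.1,150],104.4)
c=capture('wrist');s=capture('scene');t=capture('top')
print(place_of(s,'dark_pin_mid'),place_of(t,'dark_pin_mid'))
save(s,'s13',(200,140,480,380),2.8);save(t,'t13',(180,130,440,250),3)
print((proj(s,[[496.5,53.5,150],[496.5,53.5,88]])-[200,140])*2.8)
"
```

```text
t 23.55 pos [376.48  23.14 252.45] jaw 104.33 F [ 0.43  0.65 -0.01] M [ 0.05 -0.01  0.02] w 91.9 q6 -1.96
shift units [ 3.413 -4.117  0.013] dist 160.4 turn units -0.014
[{'point': [495.6, 49.3, 119.3], 'score': 0.85}] []
[[351.62893545 191.72027266]
 [351.89681871 231.86497587]]
```

View pics/s13.png

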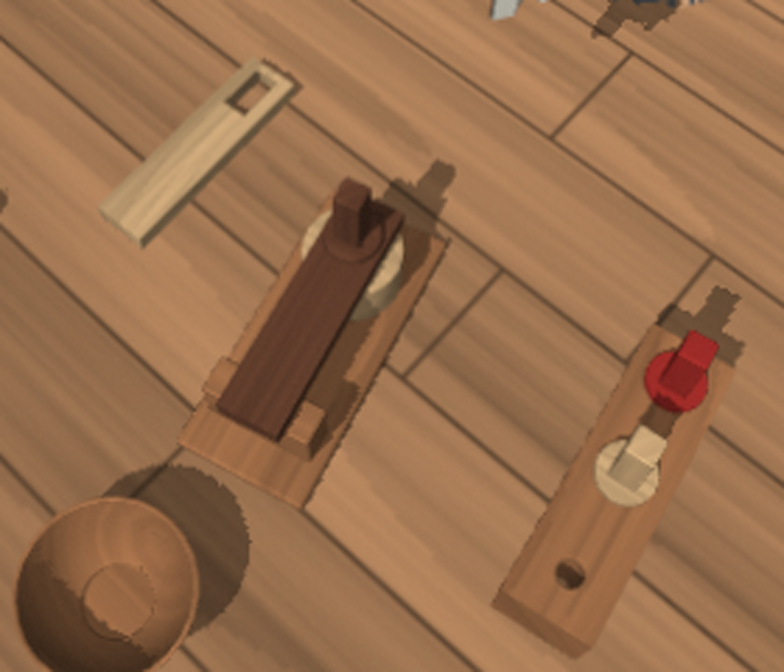

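View pics/t13.png

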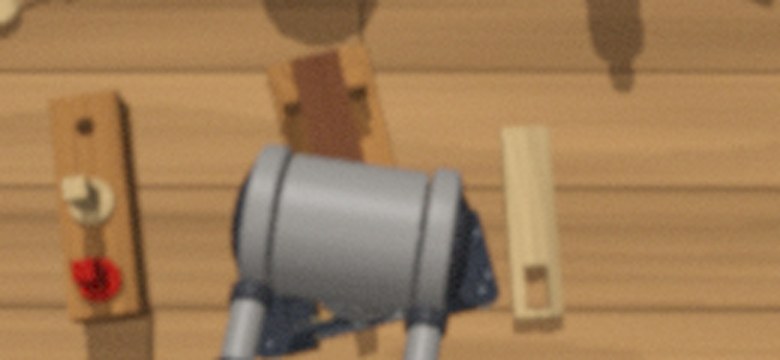

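The pin stands upright at about (352, 210) with its collar on the board. The board lies flat on the boss and bar, the other pins and the pale board are undisturbed, and the measured handle centre is z = 119.3 (119 needed).

```bash
python3 -c "
from h import *
print(close_job())"
```

```text
the job is handed in; nothing more can be done
None
```

The dark board is lying flat on the boss and the rest bar. The dark pin is fully home through its eye into the bore. I handed the job in at about 24 s, inside the 64 s limit.

- **Board:** I laid it along the stand at about 14.4° until it met the boss and bar, with 5–15 N of contact force. It sits about 1–2 mm along stand +x from the nominal centre. I found the bore by camera through the eye, about 8–10 mm along +x from the mark.
- **Pin:** It went into the bore on the first try with no side force. The collar met the board at the expected height: fingertips at 104.7 mm against 104.8 mm calculated. I pressed to about 22 N, then released.
- **Last checks:** The detector put the handle centre at 119.3 mm (119 mm means fully home). Its y value was about 4 mm from mine, which is within its stated error. In the scene picture the pin is upright with its collar on the board, and the pale board and the red and pale pins have not moved.
- **Not confirmed:** In the top picture the arm hid the pin and the detector found nothing, so that camera did not confirm it. I did not check the red board again after the start.

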